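Gauge a cut-off of round bar in the taper gauge

ROBOT

A 6-joint arm with a two-finger parallel gripper is mounted at the origin on the work surface. World frame = base frame: x ahead of the robot, y to its left, z up, the work surface at z = 0. Lengths are in m, angles in rad, forces in N, time in s.
With the tool pointing down it reaches from about 0.275 to 0.825 m from the base axis. Payload 5.2 kg.
Tool frame: the origin (TCP) lies at the very end of the fingers, on their centre line; the grasp point (between the pads) lies 19 mm behind it; z points along the fingers, y is the direction in which the jaws open and shut (so a half turn about z gives the same grasp; the last joint's range is limited). The gripper opens to 93 mm and grips with 3 to 60 N. Pads are 15 mm wide; open, the fingers measure 128 mm over their backs; the gripper's body (75 mm by 188 mm) begins 65 mm behind the grasp point.
Start: joints at [1.015, 0.259, 1.535, -0, 1.348, -0.203], TCP at [0.19, 0.516, 0.219] pointing down, gripper open.
Joint ranges: [-3.14, 3.14], [-0.91, 2.08], [0.19, 2.58], [-1.22, 4.36], [0.22, 2.71], [-3.12, 3.12]. Speed limits (rad/s): [2.57, 2.57, 3.14, 3.14, 3.14, 3.14].

INTERFACE

Orientations are given as [roll, pitch, yaw] about the fixed x, y, z axes, in that order (R = Rz(yaw) Ry(pitch) Rx(roll)).
In Python, from station import robot gives the robot as it stands.
- The arm moves only by the tool apply_moves, never from a script. Its argument "plan" is a list of rows, each a list of 3 entries, a list of its own where there are three numbers: the turn, a rotation vector about the tool's x, y, z in rad, then the shift along the tool's x, y, z in m, then the opening, from 0 (shut) to 1 (fully open). In form: [[[wx, wy, wz], [tx, ty, tz], grip], ...]. A call has 1 to 10 rows; each row is the pose to reach, as a shift and turn from the pose measured when the call began, along the tool's axes at that moment; what a row does not reach only later rows make up. A row lasts 1/8 s, in which the tool goes at most 62.5 mm and 10.7 degrees, less where a joint would pass 70% of its speed; a pose out of reach is approached as far as the arm can. A call with a gripper value outside its range is refused whole. The fingers move at their own pace and stop on an object; the grip force is fixed at half the most. Time passes only in rows, so rows that repeat a pose let the fingers close. It gives the time, the measured TCP pose, the force and the opening at its end, in the units of the state.
- robot.observe(): the state, without advancing time (a new reading comes with each control period).
- robot.get_image(name): name is "scene" or "top" or "wrist"; returns (picture, depth): 400x640x3 uint8, red, green, blue; 400x640 float32, m along the optical axis (not along the pixel's ray), 0 where there is no reading.
- robot.camera_model(name): a dict with "intrinsics" (3x3 intrinsics, pixels), "k1" (the pictures are not rectified: a ray, as slopes to the right and down, at radius r is drawn at 1 + k1 r^2 times it, then the intrinsics apply), "R" (3x3) and "t" (3): a world point X has camera coordinates R X + t; the wrist camera has in their place "tool_from_camera" (4x4, takes a point from camera to tool coordinates, whose origin is the TCP and whose axes are the flange's). Camera axes: x right, y down, z forward; pixel columns grow to the right and rows downward; lengths in m; the calibration is good to about 2 mm. A picture is of the moment at which its call begins: read the wrist's pose just before it. camera_model takes no time and is no camera call.
- robot.hand_in(): hands the job in, once; it reports no verdict.
The state is a dict: "t": time; "q": joint angles; "joint_velocities": joint speeds; "joint_torque": joint torques, N m; "position": TCP position; "tcp_rot": TCP orientation; "contact_force": force on the tool from outside, world axes, zero at the start; "ft_torque": the same for the moment, N m; "grip_width": finger opening in m.
Only numpy, scipy, OpenCV 4.12 (cv2) and the standard library are available. Lean on these libraries where they do the work, as an engineer would, in place of code of your own. Each camera call takes 0.05 s, during which the arm holds its last target.

TASK

Check the diameter of the round bar stub that stands on the square cork pad: stand it on the gauge plate at the wide mouth of the tapered slot, slide it upright along the slot until it wedges firmly between both jaws, and leave it standing there. Then slide the gauge's pointer along its rail until its tip points squarely across at the middle of the wedged stub. Leave the two stubs on the plywood board and everything else on the bench where they are.

Things in the scene. Friction and masses are not known exactly. Their poses are not given: they have to be found in the camera images.
- gauge: Fixed taper gauge: grey plate 180 x 220 x 8 mm with two steel jaws and, on its +x side, a rail with a pointer. Origin on the bench, on the slot's centre line half-way along the jaws; +y runs along the slot from wide mouth to narrow end, +x across to the rail, z up. Slot symmetrical about x = 0: 42 mm wide at y = -70 mm, 7 mm at y = +70 mm. The plate's top is 8 mm above the bench, the jaws' 28 mm.
- jaw_near: The steel jaw on the gauge's -x side, 140 x 30 x 20 mm; origin and axes are the gauge's. A stub is wedged when it bears on both jaws: a push of 10 N along the slot, held near its middle, moves it no further (much more tilts it). Held stiffly off centre, it rubs on one jaw and stops early. Let go, it stays there.
- jaw_far: The steel jaw on the gauge's +x side, the same size; its origin and axes are the gauge's.
- slot_mouth (a point): Centre of the slot's wide mouth (gauge y = -70 mm), on the plate's top, 8 mm above the bench; axes as the gauge's. The bare plate goes on 60 mm in front of it, to y = -130 mm. A stub standing in the slot wedges with its axis at about gauge y = +33 mm (16 mm stub), +9 mm (22 mm) or -15 mm (28 mm).
- pointer (a joint): Travel of the pointer along its rail, in m, 0 (mouth end) to 0.14 (narrow end), growing along the gauge's +y; the tip's y in the gauge's frame is this minus 0.070. Drags with about 1.5 N and stays where it is left.
- pointer_knob (a point): Centre of the pointer's upright round black knob, 18 mm in diameter and 40 mm tall (37 to 77 mm above the bench), 95 mm to the gauge's +x side of the slot's centre line. The knob stands on an aluminium rider 32 x 30 mm. Axes as the gauge's.
- pointer_tip (a point): The tip of the pointer's arm, 33 mm above the bench and 27 mm to the +x side of the slot's centre line: over the far jaw, clear of a stub in the slot. It has the same y in the gauge's frame as the knob. Axes as the gauge's.
- pad: Square cork pad, 80 x 80 x 6 mm, fixed on the bench; origin at the centre of its underside. The one stub standing on it is the one to gauge.
- board: Plywood board, 160 x 60 x 6 mm, fixed; origin at the centre of its underside. The other two stubs stand on it, to be left alone.
- stub16_mid (a point): Centre (half-way up) of the plain steel round bar stub of 16 mm diameter, 85 mm tall, 0.13 kg nominal, standing on end; z along its axis, up. Any of the three stubs may be the one on the pad. Its middle is 48.5 mm above the bench on the pad and 50.5 mm on the gauge plate.
- stub22_mid (a point): Centre (half-way up) of the plain steel round bar stub of 22 mm diameter, 85 mm tall, 0.25 kg nominal, standing on end; z along its axis, up. Any of the three stubs may be the one on the pad. Its middle is 48.5 mm above the bench on the pad and 50.5 mm on the gauge plate.
- stub28_mid (a point): Centre (half-way up) of the plain steel round bar stub of 28 mm diameter, 85 mm tall, 0.41 kg nominal, standing on end; z along its axis, up. Any of the three stubs may be the one on the pad. Its middle is 48.5 mm above the bench on the pad and 50.5 mm on the gauge plate.
- tube_mid (a point): Bystander: white square tube, 170 x 40 x 40 mm with a small side tab, lying; its centre.
- angle_mid (a point): Bystander: dark angle iron, 160 x 40 x 40 mm; 15 mm above its underside.
- can_mid (a point): Bystander: spray can, 64 mm in diameter, 170 mm tall; its centre.
- disc_mid (a point): Bystander: cutting disc lying flat, 115 mm in diameter, 4 mm thick; its centre.
- wrench_mid (a point): Bystander: wrench lying flat; its middle.

How it is judged:
On the way, in this order (a step that is already met when the one before it is completed fails the run):
1. the stub from the pad stands upright on the gauge plate, on the apron or in the wide part of the slot, the other two untouched on the board (((z of stub16_mid in the frame of gauge between 0.0445 and 0.0565 m and angle between stub16's own z axis and vertical below 0.15 rad and y of stub16_mid in the frame of gauge between -0.135 and -0.03 m and x of stub16_mid in the frame of gauge between -0.03 and 0.03 m and horizontal distance between each of stub22_mid, stub28_mid and pad above 0.07 m and distance of each of stub22_mid, stub28_mid from where it was at the start of the episode below 0.025 m) or (z of stub22_mid in the frame of gauge between 0.0445 and 0.0565 m and angle between stub22's own z axis and vertical below 0.15 rad and y of stub22_mid in the frame of gauge between -0.135 and -0.03 m and x of stub22_mid in the frame of gauge between -0.03 and 0.03 m and horizontal distance between each of stub16_mid, stub28_mid and pad above 0.07 m and distance of each of stub16_mid, stub28_mid from where it was at the start of the episode below 0.025 m) or (z of stub28_mid in the frame of gauge between 0.0445 and 0.0565 m and angle between stub28's own z axis and vertical below 0.15 rad and y of stub28_mid in the frame of gauge between -0.135 and -0.03 m and x of stub28_mid in the frame of gauge between -0.03 and 0.03 m and horizontal distance between each of stub16_mid, stub22_mid and pad above 0.07 m and distance of each of stub16_mid, stub22_mid from where it was at the start of the episode below 0.025 m))), for 0.1 s.
2. the stub, upright in the slot, is pushed against both jaws (over 1 N on each) where its diameter wedges (((z of stub16_mid in the frame of gauge between 0.0445 and 0.0565 m and angle between stub16's own z axis and vertical below 0.15 rad and y of stub16_mid in the frame of gauge between 0.0255 and 0.0425 m and x of stub16_mid in the frame of gauge between -0.006 and 0.006 m and contact force between stub16 and jaw_near above 1 N and contact force between stub16 and jaw_far above 1 N) or (z of stub22_mid in the frame of gauge between 0.0445 and 0.0565 m and angle between stub22's own z axis and vertical below 0.15 rad and y of stub22_mid in the frame of gauge between 0.0013 and 0.0183 m and x of stub22_mid in the frame of gauge between -0.006 and 0.006 m and contact force between stub22 and jaw_near above 1 N and contact force between stub22 and jaw_far above 1 N) or (z of stub28_mid in the frame of gauge between 0.0445 and 0.0565 m and angle between stub28's own z axis and vertical below 0.15 rad and y of stub28_mid in the frame of gauge between -0.0229 and -0.0059 m and x of stub28_mid in the frame of gauge between -0.006 and 0.006 m and contact force between stub28 and jaw_near above 1 N and contact force between stub28 and jaw_far above 1 N))), for 0.1 s.
At the end, for the whole second after the job is handed in: The stub from the pad stands upright (0.15 rad) and at rest on the plate in the slot, within 8 mm along the slot of where its diameter wedges; the pointer tip rests within 6 mm, along the slot, of the stub's axis; the other two stubs are within 25 mm of their starts (((z of stub16_mid in the frame of gauge between 0.0445 and 0.0565 m and angle between stub16's own z axis and vertical below 0.15 rad and y of stub16_mid in the frame of gauge between 0.0255 and 0.0425 m and x of stub16_mid in the frame of gauge between -0.006 and 0.006 m and horizontal distance between each of stub22_mid, stub28_mid and pad above 0.07 m and distance of each of stub22_mid, stub28_mid from where it was at the start of the episode below 0.025 m and y of stub16_mid in the frame of pointer_tip between -0.006 and 0.006 m and linear speed of stub16 below 0.02 m/s) or (z of stub22_mid in the frame of gauge between 0.0445 and 0.0565 m and angle between stub22's own z axis and vertical below 0.15 rad and y of stub22_mid in the frame of gauge between 0.0013 and 0.0183 m and x of stub22_mid in the frame of gauge between -0.006 and 0.006 m and horizontal distance between each of stub16_mid, stub28_mid and pad above 0.07 m and distance of each of stub16_mid, stub28_mid from where it was at the start of the episode below 0.025 m and y of stub22_mid in the frame of pointer_tip between -0.006 and 0.006 m and linear speed of stub22 below 0.02 m/s) or (z of stub28_mid in the frame of gauge between 0.0445 and 0.0565 m and angle between stub28's own z axis and vertical below 0.15 rad and y of stub28_mid in the frame of gauge between -0.0229 and -0.0059 m and x of stub28_mid in the frame of gauge between -0.006 and 0.006 m and horizontal distance between each of stub16_mid, stub22_mid and pad above 0.07 m and distance of each of stub16_mid, stub22_mid from where it was at the start of the episode below 0.025 m and y of stub28_mid in the frame of pointer_tip between -0.006 and 0.006 m and linear speed of stub28 below 0.02 m/s)) and velocity of joint pointer between -0.01 and 0.01 m/s); the robot touches nothing.
It fails at once if two of the stubs are moved by more than 30 mm (distance of each of stub16_mid, stub22_mid from where it was at the start of the episode above 0.03 m or distance of each of stub16_mid, stub28_mid from where it was at the start of the episode above 0.03 m or distance of each of stub22_mid, stub28_mid from where it was at the start of the episode above 0.03 m).
It fails at once if the tube, angle iron, spray can, disc or wrench is moved by more than 40 mm (distance of any of tube_mid, angle_mid, can_mid, disc_mid, wrench_mid from where it was at the start of the episode above 0.04 m).
It also fails if it takes over 59 s, if anything falls off the work surface, if the arm or the gripper's body presses on something with over 40 N, if the wrist force passes 120 N, or if a joint passes its speed limit or range.

## Working session

There is one attempt and no reset: what is moved stays moved. The work goes in short steps, Python scripts to look and compute and a tool call to move; the robot and the scene stay as the last step left them, time stands still between calls to the robot, and variables do not carry over. Pictures are saved under pics/ and viewed, and the job is handed in when it is done.

Besides the shell and the picture viewer there is one more tool, called after "Call:" as a command line: name --argument value ..., lists and objects as JSON in quotes. apply_moves: Moves the arm, as the interface text tells. Its arguments: {"type":"object","properties":{"plan":{"type":"array"}},"required":["plan"]}

```bash
mkdir -p pics; ls
cat > h.py <<'E'
import numpy as np, cv2
from station import robot
def snap(name,fn):
    s=robot.observe(); im,d=robot.get_image(name)
    cv2.imwrite(f'pics/{fn}.png',im[:,:,::-1]); np.savez(f'pics/{fn}.npz',im=im,d=d,p=s['position'],r=np.array(s['tcp_rot']))
    return im,d,s
E
python3 - <<'E'
from h import *
s=robot.observe(); print(s)
for n in('top','scene'):
    snap(n,n+'0'); m=robot.camera_model(n); print(n,m)
print(robot.camera_model('wrist'))
E
```

```text
pics
{'t': 0.0, 'q': array([ 1.01521867e+00,  2.59335393e-01,  1.53603380e+00, -2.96827473e-06,
        1.34802599e+00, -2.02780877e-01]), 'joint_velocities': array([ 0.00083444,  0.00048648, -0.00087305, -0.0004648 ,  0.00174091,
        0.00066598]), 'joint_torque': array([-1.51819131e-03, -4.37284970e+01, -2.84008831e+01,  7.20145041e-02,
        4.07238153e-02, -1.29855707e-04]), 'position': array([0.18971953, 0.5156736 , 0.21784159]), 'tcp_rot': array([-3.13982647e+00, -3.60184639e-04,  2.78879622e+00]), 'contact_force': array([0.44920686, 0.79501716, 1.17111164]), 'ft_torque': array([-0.03868035,  0.02326686,  0.00788753]), 'grip_width': 0.09293594052759573}
top {'intrinsics': array([[418.91941213,   0.        , 322.60773834],
       [  0.        , 418.91941213, 197.34115889],
       [  0.        ,   0.        ,   1.        ]]), 'k1': -0.07833552825586126, 'R': array([[ 0.07916652, -0.99686004,  0.00164845],
       [-0.97109946, -0.07749402, -0.22574435],
       [ 0.22516327,  0.01627059, -0.97418518]]), 't': array([-0.02590379,  0.55344189,  1.07032936])}
scene {'intrinsics': 
[... 247 characters left out ...]
27880578, -0.51706259, -0.80926733],
       [-0.4146275 ,  0.69528376, -0.58708136]]), 't': array([-0.45680945, -0.07979338,  1.40466101])}
{'intrinsics': array([[276.15720919,   0.        , 322.88902601],
       [  0.        , 276.15720919, 195.22444111],
       [  0.        ,   0.        ,   1.        ]]), 'k1': -0.018475636862668485, 'tool_from_camera': array([[ 3.44936153e-04, -9.69831937e-01, -2.43774270e-01,
         6.77833944e-02],
       [ 9.99999747e-01,  4.86261783e-04, -5.19563208e-04,
         5.70637166e-04],
       [ 6.22427103e-04, -2.43774029e-01,  9.69831859e-01,
        -1.66226880e-01],
       [ 0.00000000e+00,  0.00000000e+00,  0.00000000e+00,
         1.00000000e+00]])}
```

View pics/top0.png

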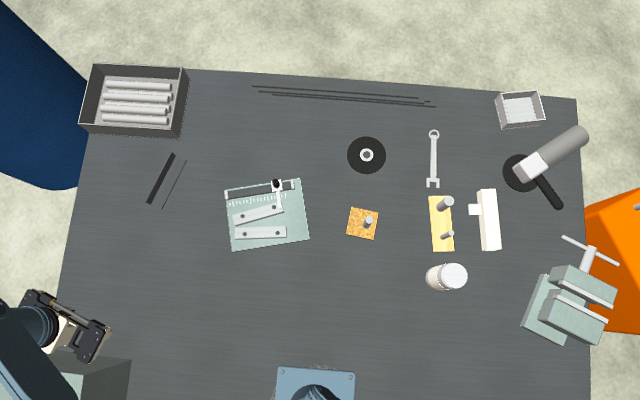

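View pics/scene0.png

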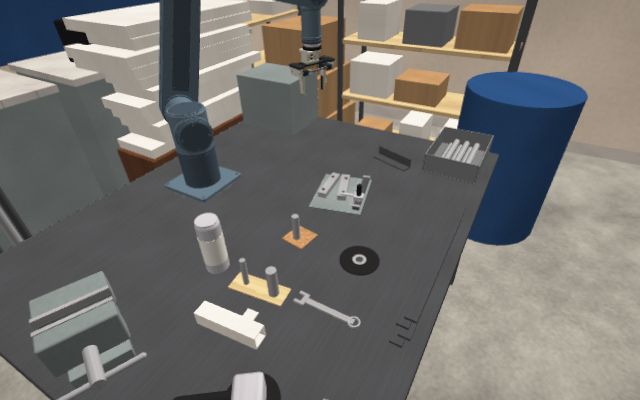

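The top view shows the gauge around (265,215), pad with one stub at (362,223), and the board with two stubs at (441,223). I'll enlarge these areas.

Run:
```python
import cv2
im=cv2.imread('pics/top0.png')
cv2.imwrite('pics/g0.png',cv2.resize(im[170:260,215:315],None,fx=6.5,fy=6.5,interpolation=cv2.INTER_CUBIC))
cv2.imwrite('pics/p0.png',cv2.resize(im[185:265,340:460],None,fx=6.5,fy=6.5,interpolation=cv2.INTER_CUBIC))
```

```text
(no output)
```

View pics/g0.png

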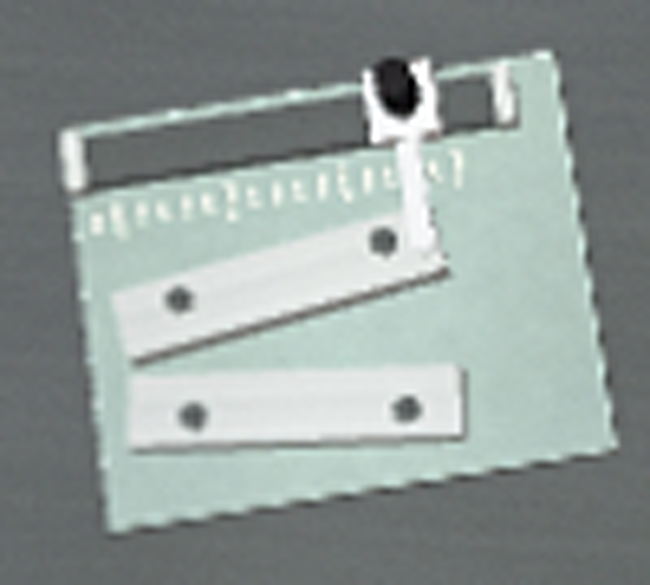

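View pics/p0.png

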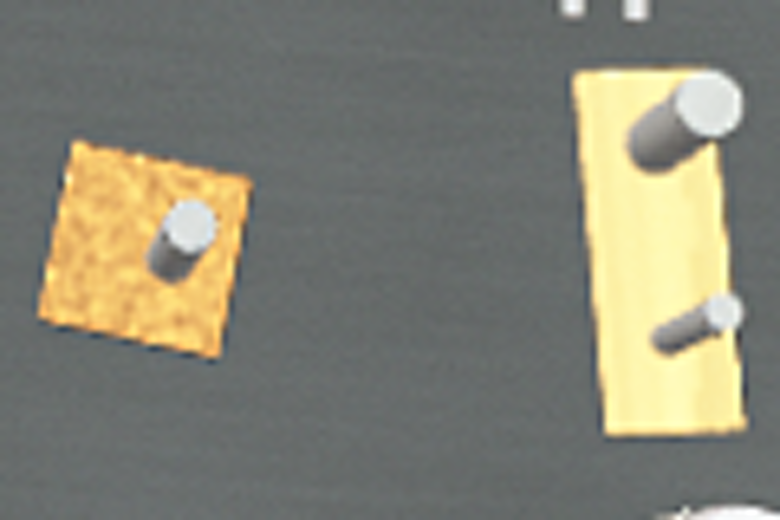

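The rail is at the top of the crop. The slot narrows to the left, so its mouth faces right, towards the pad. The pad stub looks like the 22 mm one. Next I fit the poses.

```bash
cat >> h.py <<'E'
def ray(m,uv,R,t):
    K=m['intrinsics']; x=(np.array(uv,float)-[K[0,2],K[1,2]])/K[0,0]; y=x.copy()
    for _ in range(20): y=x/(1+m['k1']*(y@y))
    return R.T@np.array([y[0],y[1],1.]), -R.T@t
def atz(m,uv,z,R=None,t=None):
    if R is None: R,t=m['R'],m['t']
    d,c=ray(m,uv,R,t); return c+d*(z-c[2])/d[2]
def proj(m,X,R=None,t=None):
    if R is None: R,t=m['R'],m['t']
    c=R@np.array(X,float)+t; s=c[:2]/c[2]; K=m['intrinsics']
    return K[0,0]*s*(1+m['k1']*(s@s))+[K[0,2],K[1,2]]
def fit2d(L,W): # W = R L + t
    L=np.array(L)[:,:2];W=np.array(W)[:,:2];l=L.mean(0);w=W.mean(0)
    a=L-l;b=W-w; th=np.arctan2((a[:,0]*b[:,1]-a[:,1]*b[:,0]).sum(),(a*b).sum())
    R=np.array([[np.cos(th),-np.sin(th)],[np.sin(th),np.cos(th)]]); t=w-R@l
    return th,R,t,1000*(L@R.T+t-W)
def wristcam(p,rpy):
    from scipy.spatial.transform import Rotation as Ro
    m=robot.camera_model('wrist'); T=np.eye(4); T[:3,:3]=Ro.from_euler('xyz',rpy).as_matrix(); T[:3,3]=p
    C=np.linalg.inv(T@m['tool_from_camera']); return m,C[:3,:3],C[:3,3]
E
python3 - <<'E'
from h import *
m=robot.camera_model('top'); np.set_printoptions(precision=4,suppress=True)
f=lambda u,v,o=(215,170):(u/6.5+o[0]-.42,v/6.5+o[1]-.42)
W=[atz(m,f(*p),.008) for p in[(550,52),(617,447),(110,530),(60,130)]]
th,R,t,e=fit2d([(.09,-.13),(-.09,-.13),(-.09,.09),(.09,.09)],W); print('gauge',th,t,e)
# jaws top z .028 inner corners
for n,p in dict(farM=(447,268),farN=(132,358),nearM=(463,367),nearN=(130,376)).items(): print(n,R.T@(atz(m,f(*p),.028)[:2]-t))
o=(340,185)
W=[atz(m,f(*p,o),.006) for p in[(75,142),(251,180),(220,358),(38,320)]]; print('pad',np.mean(W,0),fit2d([(.04,.04),(.04,-.04),(-.04,-.04),(-.04,.04)],W)[0::3])
for n,p in dict(pad=(191,225),big=(709,104),small=(724,313)).items(): print(n,atz(m,f(*p,o),.091))
for p in [(165,225),(217,225),(191,200),(191,251)]: print(atz(m,f(*p,o),.091))
print('knob',atz(m,f(397,85),.077),R.T@(atz(m,f(397,85),.077)[:2]-t))
# depth check
z=np.load('pics/top0.npz')['d']; print(z[219,369],(m['R']@atz(m,(369,219),.091)+m['t'])[2])
E
```

```text
gauge 0.24705071107398696 [0.5018 0.194 ] [[ 1.5997 -0.7412]
 [-0.589  -0.1289]
 [-1.3356  0.6107]
 [ 0.3249  0.2594]]
farM [-0.0043 -0.0709]
farN [-0.0206  0.067 ]
nearM [-0.0477 -0.0713]
nearN [-0.0281  0.0688]
pad [ 0.5022 -0.0973  0.006 ] (np.float64(-0.13040119607268782), array([[-0.0205,  0.7505],
       [ 0.363 , -1.0636],
       [-0.236 , -0.0129],
       [-0.1064,  0.326 ]]))
pad [ 0.4986 -0.1076  0.091 ]
big [ 0.5652 -0.3165  0.091 ]
small [ 0.4795 -0.3238  0.091 ]
[ 0.4978 -0.0972  0.091 ]
[ 0.4994 -0.1181  0.091 ]
[ 0.5088 -0.1071  0.091 ]
[ 0.488  -0.1082  0.091 ]
knob [0.581  0.1473 0.077 ] [ 0.0654 -0.0647]
1.0915837 1.0923118131915959
```

```bash
cat >> h.py <<'E'
np.set_printoptions(precision=4,suppress=True)
def rel(p,yaw,s=None):
    from scipy.spatial.transform import Rotation as Ro
    s=s or robot.observe(); R0=Ro.from_euler('xyz',s['tcp_rot']); R1=Ro.from_euler('xyz',[np.pi,0,yaw])
    print('t',s['t'],'pos',s['position'],'rpy',s['tcp_rot'],'turn',(R0.inv()*R1).as_rotvec(),'shift',R0.inv().apply(np.array(p)-s['position']),'F',s['contact_force'],'w',s['grip_width'])
E
python3 -c "
from h import *
rel((.47,.15,.17),.247+np.pi)"
```

```text
t 0.1 pos [0.1897 0.5157 0.2179] rpy [-3.14   -0.0003  2.7888] turn [-0.0014 -0.0008 -0.5998] shift [-0.3894 -0.2463  0.0482] F [ 0.3696  1.0698 -0.4013] w 0.09301792196899648
```

Call:
apply_moves --plan '[[[-0.001,-0.001,-0.6],[-0.39,-0.246,0.02],1],[[-0.001,-0.001,-0.6],[-0.39,-0.246,0.02],1],[[-0.001,-0.001,-0.6],[-0.39,-0.246,0.02],1],[[-0.001,-0.001,-0.6],[-0.39,-0.246,0.03],1],[[-0.001,-0.001,-0.6],[-0.39,-0.246,0.04],1],[[-0.001,-0.001,-0.6],[-0.39,-0.246,0.048],1],[[-0.001,-0.001,-0.6],[-0.39,-0.246,0.048],1],[[-0.001,-0.001,-0.6],[-0.39,-0.246,0.048],1],[[-0.001,-0.001,-0.6],[-0.39,-0.246,0.048],1],[[-0.001,-0.001,-0.6],[-0.39,-0.246,0.048],1]]'

```text
t: 1.35
position: [0.4701, 0.1502, 0.1698]
tcp_rot: [3.141, -0.001, -2.895]
contact_force: [0.3, -0.3, -0.0]
grip_width: 0.093
```

Run:
```python
from h import *
im,d,s=snap('wrist','w1'); print(s['t'],s['position'],s['tcp_rot'],s['joint_velocities'])
```

```text
1.35 [0.4701 0.1502 0.1698] [ 3.1414 -0.0012 -2.8952] [ 0.0286 -0.0143  0.0034  0.0002 -0.0003 -0.0027]
```

View pics/w1.png

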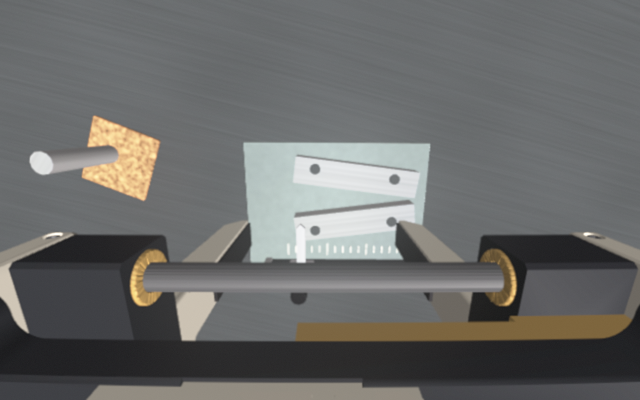

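The wrist view shows both jaws at (295–418, 155–237) and the pad stub with its base near (112,155). I'll zoom in on the jaws.

Run:
```python
import cv2
im=cv2.imread('pics/w1.png')
cv2.imwrite('pics/w1g.png',cv2.resize(im[135:255,235:435],None,fx=4,fy=4,interpolation=cv2.INTER_CUBIC))
cv2.imwrite('pics/w1p.png',cv2.resize(im[105:205,20:170],None,fx=5,fy=5,interpolation=cv2.INTER_CUBIC))
```

```text
(no output)
```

View pics/w1g.png

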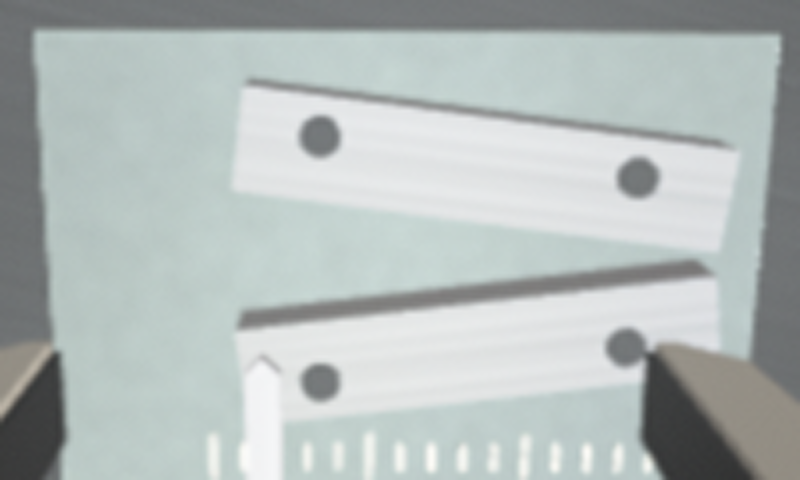

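View pics/w1p.png

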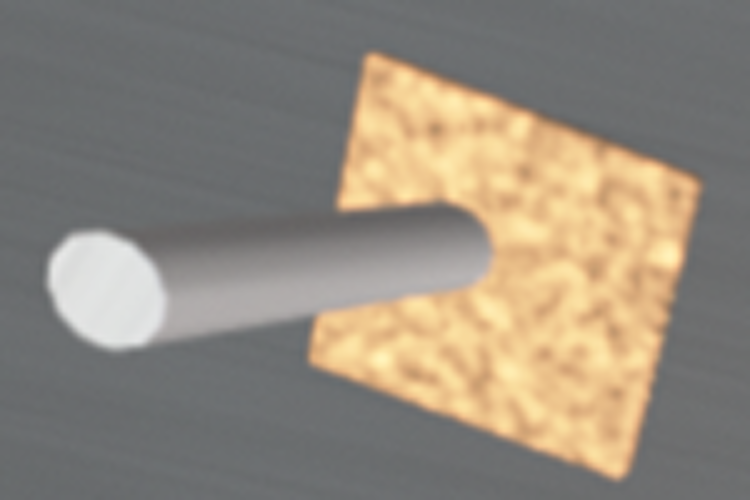

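Run:
```python
from h import *
z=np.load('pics/w1.npz'); m,R,t=wristcam(z['p'],z['r'])
f=lambda p,o=(235,135),k=4:(p[0]/k+o[0]-.5+.5/k,p[1]/k+o[1]-.5+.5/k)
pts=[(232,190),(720,252),(238,328),(715,277)]
W=[atz(m,f(p),.028,R,t) for p in pts]
L=[(-.021,-.07),(-.0035,.07),(.021,-.07),(.0035,.07)]
th,G,g,e=fit2d(L,W); print('gauge',th,g,e)
a=th; 
P=[atz(m,f(p),.008,R,t) for p in[(35,30),(781,35)]]; d=P[1]-P[0]; print('edge ang',np.arctan2(-d[0],d[1]),np.linalg.norm(d))
for P_ in P: print('plate corner', G.T@(P_[:2]-g))
tip=atz(m,f((262,358)),.033,R,t); print('tip',G.T@(tip[:2]-g))
o=(20,105)
s=atz(m,f((107,290),o,5),.091,R,t); print('stub top',s,G.T@(s[:2]-g))
for p in[(50,275),(165,300),(97,232),(118,348)]: print(atz(m,f(p,o,5),.091,R,t)[:2]-s[:2])
b=atz(m,f((492,250),o,5),.006,R,t); print('base right edge',b)
```

```text
gauge 0.2380926557867825 [0.4764 0.1894] [[-0.3869  0.22  ]
 [ 0.2252 -0.1404]
 [ 0.6123 -0.5848]
 [-0.4506  0.5051]]
edge ang 0.24045383732654899 0.21868391574199736
plate corner [-0.0639 -0.1294]
plate corner [-0.0644  0.0893]
tip [ 0.028  -0.0619]
stub top [ 0.497  -0.1059  0.091 ] [-0.0496 -0.2918]
[-0.0002 -0.0105]
[-0.0008  0.0106]
[-0.0103 -0.0019]
[0.0105 0.0021]
base right edge [ 0.496  -0.0963  0.006 ]
```

Both cameras agree. Gauge yaw is about 0.239 with its origin at about (0.4765, 0.189). The stub measures about 21 mm, so it is the 22 mm one, standing at about (0.4975, -0.1065).

```bash
python3 -c "
from h import *
rel((.4975,-.1065,.14),.239-np.pi)"
```

```text
t 1.4 pos [0.4699 0.1507 0.1701] rpy [ 3.1415 -0.0007 -2.894 ] turn [ 0.0001 -0.0007  0.0086] shift [ 0.0363 -0.2561  0.0301] F [-0.5999  0.4507 -0.1312] w 0.09278911849592701
```

Call:
apply_moves --plan '[[[0,-0.001,0.009],[0.036,-0.256,0.0],1],[[0,-0.001,0.009],[0.036,-0.256,0.0],1],[[0,-0.001,0.009],[0.036,-0.256,0.0],1],[[0,-0.001,0.009],[0.036,-0.256,0.03],1],[[0,-0.001,0.009],[0.036,-0.256,0.03],1],[[0,-0.001,0.009],[0.036,-0.256,0.03],1],[[0,-0.001,0.009],[0.036,-0.256,0.03],1]]'

```text
t: 2.28
position: [0.4979, -0.1043, 0.1407]
tcp_rot: [3.141, 0.001, -2.901]
contact_force: [-0.4, -0.1, 0.1]
grip_width: 0.0933
```

Run:
```python
from h import *
im,d,s=snap('wrist','w2'); print(s['t'],s['position'],s['tcp_rot'])
cv2.imwrite('pics/w2p.png',cv2.resize(im[60:260,220:420,::-1],None,fx=3,fy=3,interpolation=cv2.INTER_CUBIC))
m,R,t=wristcam(s['position'],s['tcp_rot'])
print(proj(m,(.4975,-.1065,.091),R,t))
```

```text
2.275 [ 0.4979 -0.1043  0.1407] [ 3.1413  0.0009 -2.9008]
[319.5118 209.7765]
```

View pics/w2p.png

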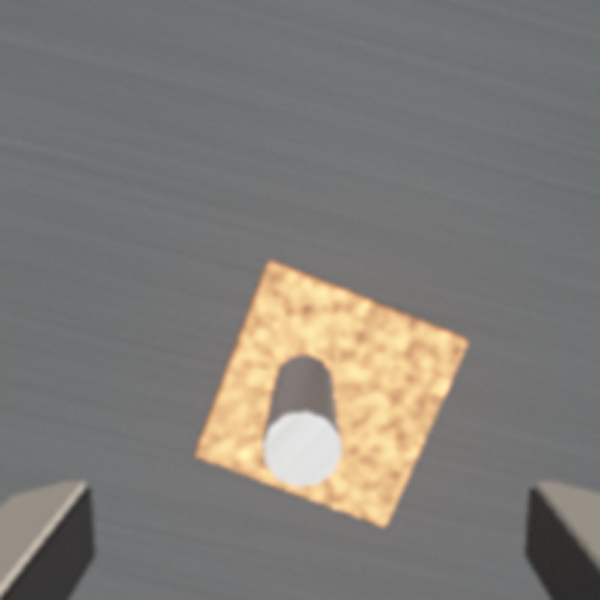

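The stub top shows at pixel (320.7, 209), about 1 px from the prediction. I descend and grip.

```bash
python3 -c "
from h import *
z=np.load('pics/w2.npz'); m,R,t=wristcam(z['p'],z['r']); print(atz(m,(320.7,209),.091,R,t))
rel((.4977,-.1058,.032),.239-np.pi)"
```

```text
[ 0.4966 -0.1057  0.091 ]
t 2.325 pos [ 0.498  -0.1043  0.1408] rpy [-3.1416  0.0011 -2.9005] turn [-0.      0.0011  0.0021] shift [ 0.0007 -0.0014  0.1088] F [-0.1788  0.6236 -0.6631] w 0.09284135334707923
```

Call:
apply_moves --plan '[[[0,0.001,0.002],[0.001,-0.001,0.05],1],[[0,0.001,0.002],[0.001,-0.001,0.09],1],[[0,0.001,0.002],[0.001,-0.001,0.109],1],[[0,0.001,0.002],[0.001,-0.001,0.109],1],[[0,0.001,0.002],[0.001,-0.001,0.109],0.1],[[0,0.001,0.002],[0.001,-0.001,0.109],0.1],[[0,0.001,0.002],[0.001,-0.001,0.109],0.1],[[0,0.001,0.002],[0.001,-0.001,0.109],0.1],[[0,0.001,0.002],[0.001,-0.001,0.109],0.1],[[0,0.001,0.002],[0.001,-0.001,0.109],0.1]]'

```text
t: 3.58
position: [0.4973, -0.1056, 0.0318]
tcp_rot: [-3.142, 0.0, -2.903]
contact_force: [0.1, 0.0, 0.2]
grip_width: 0.0377
```

Call:
apply_moves --plan '[[[0,0,0],[0,0,0],0.1],[[0,0,0],[0,0,0],0.1],[[0,0,0],[0,0,0],0.1],[[0,0,0],[0,0,0],0.1]]'

```text
t: 4.08
position: [0.4974, -0.1057, 0.0318]
tcp_rot: [-3.141, 0.0, -2.903]
contact_force: [1.0, -0.1, 0.0]
grip_width: 0.0218
```

```bash
python3 -c "
from h import *
th=.239;G=np.array([[np.cos(th),-np.sin(th)],[np.sin(th),np.cos(th)]]);g=np.array([.4765,.189])
p=g+G@[0,-.1]; print(p)
rel((*p,.075),.239-np.pi)"
```

```text
[0.5002 0.0918]
t 4.075 pos [ 0.4974 -0.1057  0.0318] rpy [-3.1414  0.0002 -2.9026] turn [-0.0002  0.0002  0.    ] shift [-0.0495  0.1913 -0.0433] F [ 1.0287 -0.0869  0.0097] w 0.021796877411007186
```

Call:
apply_moves --plan '[[[0,0,0],[0,0,-0.015],0.1],[[0,0,0],[-0.001,0.005,-0.043],0.1],[[0,0,0],[-0.013,0.05,-0.043],0.1],[[0,0,0],[-0.026,0.1,-0.043],0.1],[[0,0,0],[-0.039,0.15,-0.043],0.1],[[0,0,0],[-0.049,0.185,-0.043],0.1],[[0,0,0],[-0.0495,0.191,-0.043],0.1],[[0,0,0],[-0.0495,0.191,-0.043],0.1],[[0,0,0],[-0.0495,0.191,-0.043],0.1]]'

```text
t: 5.2
position: [0.5004, 0.0905, 0.0749]
tcp_rot: [-3.141, 0.0, -2.904]
contact_force: [1.2, -1.4, -2.1]
grip_width: 0.0215
```

Run:
```python
from h import *
im,d,s=snap('wrist','w3'); print(s['t'],s['position'],s['tcp_rot'],s['contact_force'],s['grip_width'])
```

```text
5.2 [0.5004 0.0905 0.0749] [-3.141   0.0002 -2.9036] [ 1.2331 -1.3679 -2.1267] 0.021549398289690276
```

View pics/w3.png

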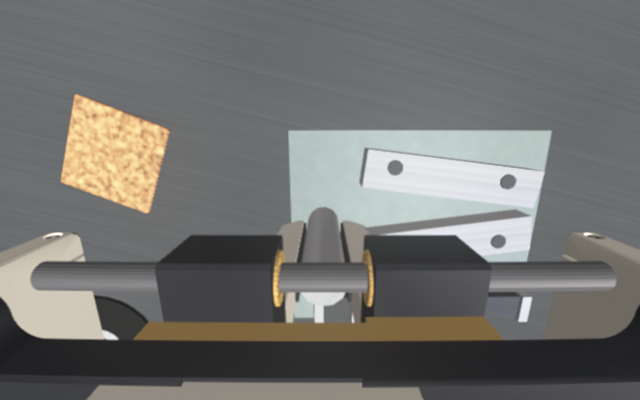

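The stub hangs upright in the fingers at (322,230), with the jaws to the right at (362–545, 148–260). I refine the gauge pose from this closer view.

Run:
```python
import cv2
im=cv2.imread('pics/w3.png')
cv2.imwrite('pics/w3g.png',cv2.resize(im[120:270,280:560],None,fx=2.8,fy=2.8,interpolation=cv2.INTER_CUBIC))
```

```text
(no output)
```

View pics/w3g.png

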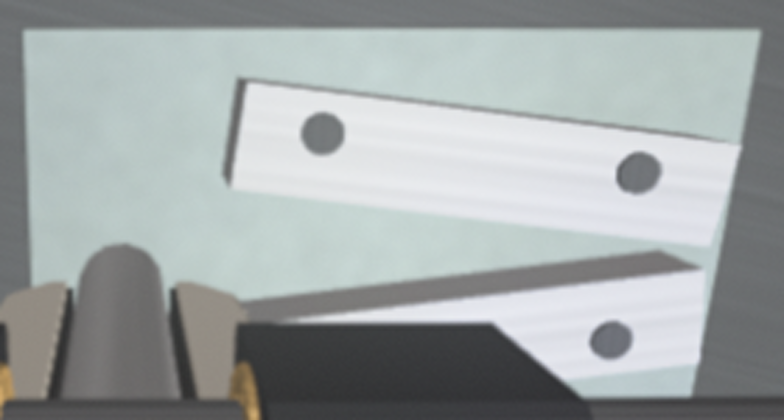

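Run:
```python
from h import *
z=np.load('pics/w3.npz'); m,R,t=wristcam(z['p'],z['r'])
f=lambda p,o=(280,120),k=2.8:(p[0]/k+o[0]-.5+.5/k,p[1]/k+o[1]-.5+.5/k)
W=[atz(m,f(p),.028,R,t) for p in[(231,188),(710,246),(703,269)]]
th,G,g,e=fit2d([(-.021,-.07),(-.0035,.07),(.0035,.07)],W); print(th,g,e)
P=[atz(m,f(p),.008,R,t) for p in[(23,29),(760,30)]]; d=P[1]-P[0]; print('edge',np.arctan2(-d[0],d[1]),np.linalg.norm(d))
for q in P: print(G.T@(q[:2]-g))
print('tcp in gauge',G.T@(z['p'][:2]-g))
# stub base bottom leading edge
b=atz(m,f((121,244)),.044,R,t); print('stub base edge',b,G.T@(b[:2]-g))
```

```text
0.24027034908147482 [0.4765 0.1892] [[ 0.0061 -0.2775]
 [ 0.0967 -0.2378]
 [-0.1028  0.5153]]
edge 0.24007609398574303 0.21873821450118264
[-0.0645 -0.1295]
[-0.0644  0.0892]
tcp in gauge [-0.0003 -0.1015]
stub base edge [0.4915 0.0891 0.044 ] [-0.0093 -0.1008]
```

Gauge pose confirmed at 0.240 rad, (0.4765, 0.1892). The TCP is on the slot line. I lower onto the apron.

Call:
apply_moves --plan '[[[0,0,0.002],[0,0.001,0.025],0.1],[[0,0,0.002],[0,0.001,0.036],0.1],[[0,0,0.002],[0,0.001,0.04],0.1],[[0,0,0.002],[0,0.001,0.041],0.1],[[0,0,0.002],[0,0.001,0.041],0.1]]'

```text
t: 5.88
position: [0.5006, 0.0913, 0.0343]
tcp_rot: [-3.141, 0.001, -2.906]
contact_force: [0.2, -0.2, -2.3]
grip_width: 0.0214
```

Call:
apply_moves --plan '[[[0,0,0.004],[0,0,0.0007],0.1],[[0,0,0.004],[0,0,0.001],0.1],[[0,0,0.004],[0,0,0.001],0.1]]'

```text
t: 6.25
position: [0.501, 0.0914, 0.0338]
tcp_rot: [-3.141, 0.002, -2.91]
contact_force: [-0.1, 0.5, 1.3]
grip_width: 0.022
```

The force flipped upward, so the stub is standing on the plate. I loosen to about 24.5 mm and correct the yaw.

Call:
apply_moves --plan '[[[0,0,0],[0,0,-0.0003],0.263],[[0,0,0],[0,0,-0.0003],0.263],[[0,-0.002,-0.008],[0,0,-0.0003],0.263],[[0,-0.002,-0.008],[0,0,-0.0003],0.263]]'

```text
t: 6.75
position: [0.5009, 0.0914, 0.034]
tcp_rot: [-3.141, 0.004, -2.902]
contact_force: [0.4, -0.2, 0.4]
grip_width: 0.0246
```

Run:
```python
from h import *
im,d,s=snap('wrist','w4'); print(s['t'],s['position'],s['tcp_rot'],s['contact_force'],s['grip_width'])
cv2.imwrite('pics/w4p.png',cv2.resize(im[150:340,230:430,::-1],None,fx=3,fy=3,interpolation=cv2.INTER_CUBIC))
th=.24;G=np.array([[np.cos(th),-np.sin(th)],[np.sin(th),np.cos(th)]]);g=np.array([.4765,.1892])
print(G.T@(s['position'][:2]-g)); p=g+G@[0,-.03]
rel((*p,.034),.24-np.pi,s)
```

```text
6.75 [0.5009 0.0914 0.034 ] [-3.1407  0.0038 -2.9018] [ 0.3924 -0.1821  0.4328] 0.02462854184891954
[ 0.0005 -0.1008]
t 6.75 pos [0.5009 0.0914 0.034 ] rpy [-3.1407  0.0038 -2.9018] turn [-0.0009  0.0038 -0.0002] shift [ 0.0005  0.0708 -0.    ] F [ 0.3924 -0.1821  0.4328] w 0.02462854184891954
```

View pics/w4p.png

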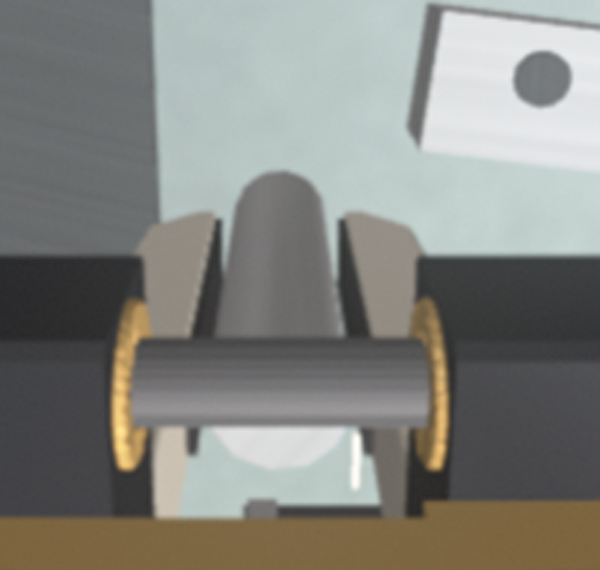

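The stub stands free between the loosened fingers. I push it slowly along the slot to y ≈ -0.03.

Call:
apply_moves --plan '[[[-0.001,0.004,0],[0.0005,0.003,0],0.263],[[-0.001,0.004,0],[0.0005,0.009,0],0.263],[[-0.001,0.004,0],[0.0005,0.017,0],0.263],[[-0.001,0.004,0],[0.0005,0.025,0],0.263],[[-0.001,0.004,0],[0.0005,0.033,0],0.263],[[-0.001,0.004,0],[0.0005,0.041,0],0.263],[[-0.001,0.004,0],[0.0005,0.049,0],0.263],[[-0.001,0.004,0],[0.0005,0.057,0],0.263],[[-0.001,0.004,0],[0.0005,0.064,0],0.263],[[-0.001,0.004,0],[0.0005,0.07,0],0.263]]'

```text
t: 8.05
position: [0.4838, 0.1596, 0.0341]
tcp_rot: [-3.141, -0.0, -2.902]
contact_force: [1.1, -4.8, 3.4]
grip_width: 0.0247
```

```bash
cat >> h.py <<'E'
TH=.24;G=np.array([[np.cos(TH),-np.sin(TH)],[np.sin(TH),np.cos(TH)]]);g=np.array([.4765,.1892])
def st(name=None,yt=0.,z=.034,x=0.):
    s=robot.observe()
    if name:
        im,d,s=snap('wrist',name)
        cv2.imwrite(f'pics/{name}p.png',cv2.resize(im[150:340,230:430,::-1],None,fx=3,fy=3,interpolation=cv2.INTER_CUBIC))
    print('gauge xy',G.T@(s['position'][:2]-g),'Fg',G.T@s['contact_force'][:2],'M',s['ft_torque']); rel((*(g+G@[x,yt]),z),TH-np.pi,s)
E
python3 -c "
from h import *
st('w5')"
```

```text
gauge xy [ 0.0001 -0.0305] Fg [-0.0368 -4.9237] M [-0.635  -0.1867  0.0228]
t 8.05 pos [0.4838 0.1596 0.0341] rpy [-3.1415 -0.     -2.9018] turn [-0.0001 -0.     -0.0002] shift [0.0001 0.0305 0.0001] F [ 1.1346 -4.7913  3.3809] w 0.024701262327338207
```

View pics/w5p.png

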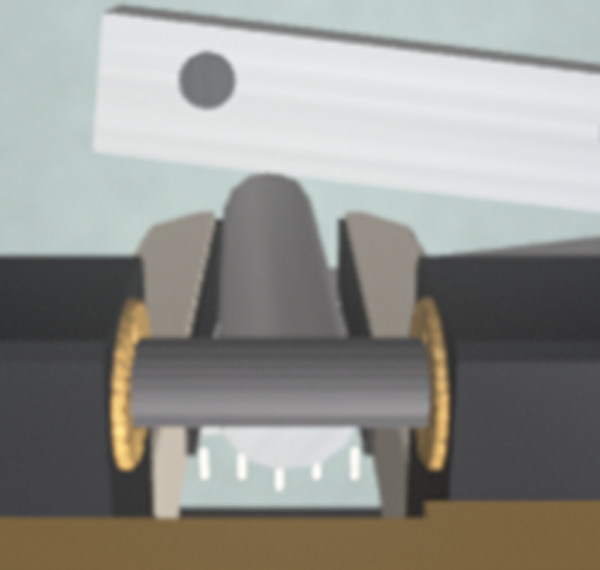

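The stub leans slightly within the cage (about 0.03 rad, top forward). I narrow the cage to about 22.6 mm to straighten it and go on to y ≈ +0.002.

Call:
apply_moves --plan '[[[0,0,0],[0,0,-0.0003],0.243],[[0,0,0],[0,0,-0.0003],0.243],[[0,0,0],[0,0.003,-0.0003],0.243],[[0,0,0],[0,0.009,-0.0003],0.243],[[0,0,0],[0,0.015,-0.0003],0.243],[[0,0,0],[0,0.021,-0.0003],0.243],[[0,0,0],[0,0.027,-0.0003],0.243],[[0,0,0],[0,0.032,-0.0003],0.243],[[0,0,0],[0,0.032,-0.0003],0.243]]'

```text
t: 9.22
position: [0.4759, 0.1917, 0.0344]
tcp_rot: [3.141, 0.0, -2.901]
contact_force: [-0.1, -0.1, -0.5]
grip_width: 0.0226
```

```bash
python3 -c "
from h import *
st('w6',.009)"
```

```text
gauge xy [0.     0.0026] Fg [-0.1275 -0.1212] M [ 0.0089 -0.0163 -0.0319]
t 9.225 pos [0.4759 0.1917 0.0344] rpy [ 3.1411  0.     -2.9011] turn [0.0005 0.     0.0005] shift [0.     0.0064 0.0004] F [-0.095  -0.148  -0.5012] w 0.02260171885765336
```

View pics/w6p.png

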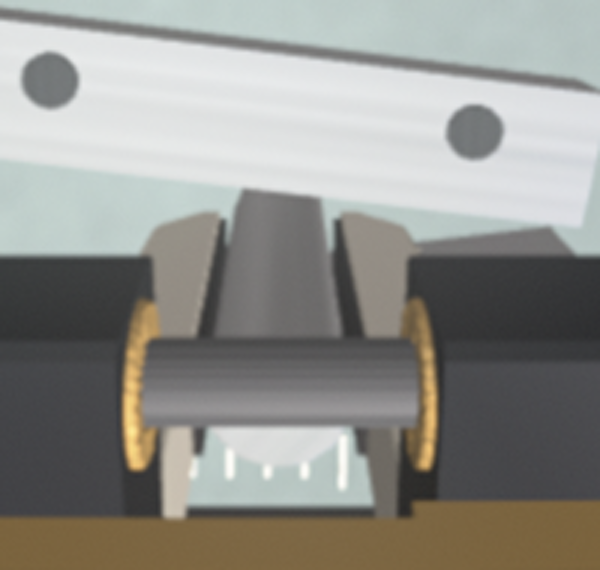

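The stub is upright at y ≈ 0.002, centred, with no load on it. Now the last few millimetres, in small steps.

Call:
apply_moves --plan '[[[0,0,0],[0,0.002,0],0.243],[[0,0,0],[0,0.004,0],0.243],[[0,0,0],[0,0.006,0],0.243],[[0,0,0],[0,0.0075,0],0.243],[[0,0,0],[0,0.0075,0],0.243]]'

```text
t: 9.9
position: [0.4745, 0.1987, 0.0346]
tcp_rot: [3.142, 0.001, -2.901]
contact_force: [0.5, -2.9, 1.6]
grip_width: 0.023
```

```bash
python3 -c "
from h import *
st(None,.009)"
```

```text
gauge xy [0.0003 0.0097] Fg [-0.1787 -2.9891] M [-0.5413 -0.1158  0.0163]
t 9.9 pos [0.4745 0.1987 0.0346] rpy [ 3.1416  0.0006 -2.9011] turn [0.     0.0006 0.0005] shift [ 0.0003 -0.0007  0.0006] F [ 0.537  -2.9459  1.5691] w 0.022975145789533823
```

Call:
apply_moves --plan '[[[0,0,0],[0,0,0],0.15],[[0,0,0],[0,0,0],0.15],[[0,0,0],[0,0.001,0],0.15],[[0,0,0],[0,0.0015,0],0.15],[[0,0,0],[0,0.0015,0],0.15]]'

```text
t: 10.52
position: [0.4745, 0.1987, 0.0346]
tcp_rot: [-3.139, 0.0, -2.9]
contact_force: [1.5, -9.9, 0.4]
grip_width: 0.0218
```

```bash
python3 -c "
from h import *
st('w7',.009)"
```

```text
gauge xy [0.0003 0.0098] Fg [-0.9332 -9.9438] M [-1.8199 -0.4258  0.0045]
t 10.525 pos [0.4745 0.1987 0.0346] rpy [-3.1393  0.0003 -2.9005] turn [-0.0023  0.0003  0.0011] shift [ 0.0003 -0.0007  0.0006] F [ 1.4572 -9.8806  0.4032] w 0.021834443985491423
```

View pics/w7p.png

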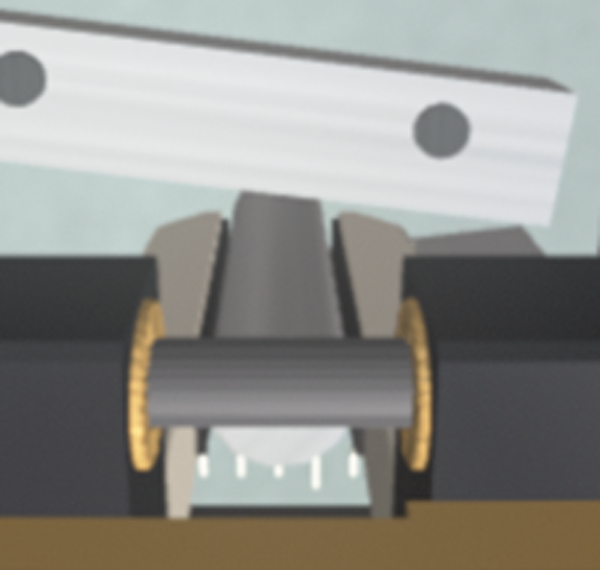

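It is wedged: 10 N of push gave no further movement, at y ≈ 0.0098 (nominal 0.009). I relax the push, release and lift away.

Call:
apply_moves --plan '[[[0,0,0],[0,-0.0005,0],0.15],[[0,0,0],[0,-0.0005,0],0.6],[[0,0,0],[0,-0.0005,0],0.6],[[0,0,0],[0,-0.0005,0],0.6],[[0,0,0],[0,-0.0005,0],0.6],[[0,0,0],[0,-0.0005,-0.03],0.6],[[0,0,0],[0,-0.0005,-0.09],0.6],[[0,0,0],[0,-0.0005,-0.13],0.6],[[0,0,0],[0.02,-0.0005,-0.13],0.6],[[0,0,0],[0.02,-0.0005,-0.13],0.6]]'

```text
t: 11.82
position: [0.4542, 0.1938, 0.1649]
tcp_rot: [-3.139, 0.001, -2.9]
contact_force: [-0.5, 0.6, 0.4]
grip_width: 0.056
```

Run:
```python
from h import *
im,d,s=snap('wrist','w8'); print(s['t'],s['position'],s['tcp_rot'],s['grip_width'])
cv2.imwrite('pics/w8p.png',cv2.resize(im[110:310,180:430,::-1],None,fx=3,fy=3,interpolation=cv2.INTER_CUBIC))
m,R,t=wristcam(s['position'],s['tcp_rot'])
P=g+G@[0,.0095]; print('pred top',proj(m,(*P,.093),R,t),'base',proj(m,(*P,.028),R,t))
```

```text
11.825 [0.4542 0.1938 0.1649] [-3.1394  0.0005 -2.9003] 0.056006327990141616
pred top [321.9746 225.0747] base [322.3077 205.2351]
```

View pics/w8p.png

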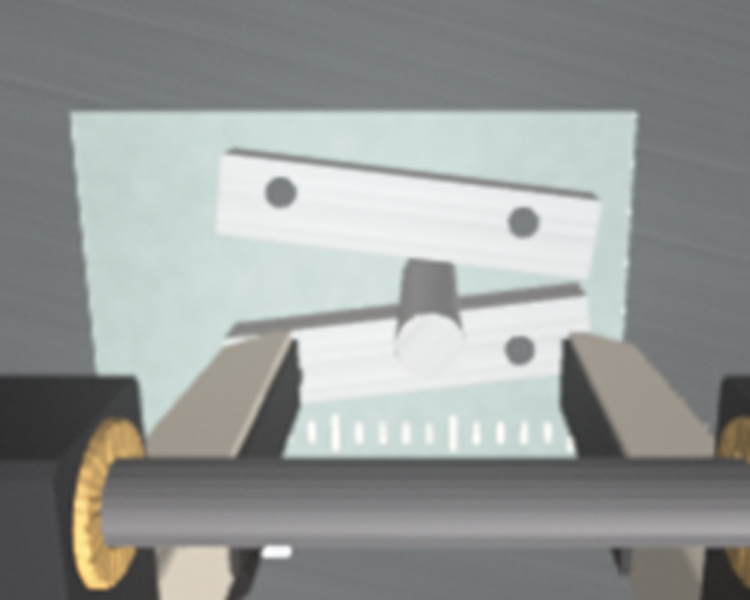

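The stub stands upright, wedged, with its top at pixel (323,224.5) against a prediction of (322,225). That puts it at y ≈ 0.010. Next is the pointer knob, at about gauge (0.095, -0.063).

```bash
python3 -c "
from h import *
st(None,-.063,.13,.095)"
```

```text
gauge xy [-0.02    0.0096] Fg [-0.1162 -0.381 ] M [ 0.0581 -0.0253  0.0027]
t 11.875 pos [0.4548 0.1938 0.1645] rpy [-3.1394  0.0004 -2.9005] turn [-0.0022  0.0004  0.0011] shift [-0.1149 -0.0727  0.0347] F [-0.0223 -0.3977 -0.4127] w 0.05573670332188342
```

Call:
apply_moves --plan '[[[-0.002,0,0.001],[-0.05,-0.035,0],0.6],[[-0.002,0,0.001],[-0.095,-0.06,0],0.6],[[-0.002,0,0.001],[-0.115,-0.073,0.02],0.6],[[-0.002,0,0.001],[-0.115,-0.073,0.034],0.6],[[-0.002,0,0.001],[-0.115,-0.073,0.034],0.6]]'

```text
t: 12.5
position: [0.582, 0.1505, 0.1284]
tcp_rot: [3.141, -0.005, -2.902]
contact_force: [-0.3, 0.3, 0.3]
grip_width: 0.0558
```

Run:
```python
from h import *
im,d,s=snap('wrist','w9'); print(s['t'],s['position'],s['tcp_rot'],s['grip_width'],G.T@(s['position'][:2]-g))
cv2.imwrite('pics/w9p.png',cv2.resize(im[110:310,220:470,::-1],None,fx=3,fy=3,interpolation=cv2.INTER_CUBIC))
```

```text
12.5 [0.582  0.1505 0.1284] [ 3.1406 -0.0047 -2.9015] 0.05582037131209446 [ 0.0932 -0.0627]
```

View pics/w9p.png

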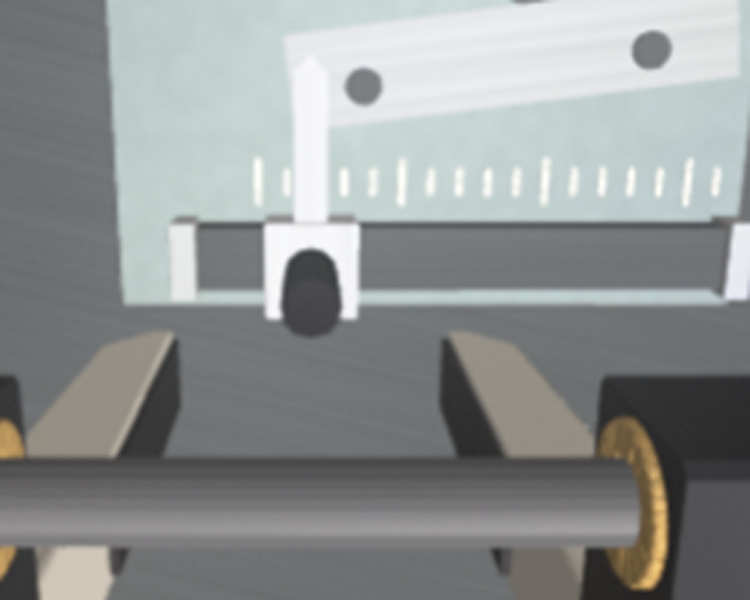

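The knob top shows at crop (311,305), centred between the fingers, and the tip at crop (311,58). I compute and descend.

Run:
```python
from h import *
z=np.load('pics/w9.npz'); m,R,t=wristcam(z['p'],z['r'])
f=lambda p:(p[0]/3+220-.33,p[1]/3+110-.33)
for n,p,h in[('knob',(311,306),.077),('tip',(311,58),.034)]: print(n,G.T@(atz(m,f(p),h,R,t)[:2]-g))
st(None,-.0625,.048,.094)
```

```text
knob [ 0.0942 -0.0616]
tip [ 0.0281 -0.0615]
gauge xy [ 0.0938 -0.0626] Fg [0.7191 0.2136] M [0.0504 0.0014 0.0088]
t 12.55 pos [0.5825 0.1507 0.1297] rpy [ 3.141  -0.0025 -2.901 ] turn [ 0.0005 -0.0025  0.0006] shift [-0.0004  0.      0.0817] F [0.6477 0.3784 0.3158] w 0.055696441481310394
```

Call:
apply_moves --plan '[[[0,-0.002,0],[0,0.001,0.04],0.6],[[0,-0.002,0],[0,0.001,0.07],0.6],[[0,-0.002,0],[0,0.001,0.081],0.6],[[0,-0.002,0],[0,0.001,0.081],0.4],[[0,-0.002,0],[0,0.001,0.081],0.15],[[0,-0.002,0],[0,0.001,0.081],0.15],[[0,-0.002,0],[0,0.001,0.081],0.15],[[0,-0.002,0],[0,0.001,0.081],0.15],[[0,-0.002,0],[0,0.001,0.081],0.15],[[0,-0.002,0],[0,0.001,0.081],0.15]]'

```text
t: 13.8
position: [0.5825, 0.1516, 0.0493]
tcp_rot: [3.141, 0.0, -2.901]
contact_force: [-0.4, -0.5, 5.7]
grip_width: 0.0173
```

```bash
python3 -c "
from h import *
st(None,.0098,.048,.094)"
```

```text
gauge xy [ 0.094  -0.0617] Fg [-0.4611 -0.3737] M [-0.0667  0.2109  0.0186]
t 13.8 pos [0.5825 0.1516 0.0493] rpy [ 3.1413  0.0005 -2.9011] turn [0.0003 0.0005 0.0005] shift [-0.      0.0715  0.0013] F [-0.3591 -0.4726  5.6883] w 0.017336350936558144
```

Call:
apply_moves --plan '[[[0,0,0],[0,0.006,0],0.15],[[0,0,0],[0,0.018,0],0.15],[[0,0,0],[0,0.03,0],0.15],[[0,0,0],[0,0.042,0],0.15],[[0,0,0],[0,0.054,0],0.15],[[0,0,0],[0,0.065,0],0.15],[[0,0,0],[0,0.0715,0],0.15],[[0,0,0],[0,0.0715,0],0.15],[[0,0,0],[0,0.0715,0],0.15]]'

```text
t: 14.92
position: [0.5653, 0.2214, 0.0493]
tcp_rot: [3.141, 0.0, -2.901]
contact_force: [-0.8, 1.5, 4.4]
grip_width: 0.017
```

```bash
python3 -c "
from h import *
st(None,.0098,.048,.094)"
```

```text
gauge xy [0.0939 0.0102] Fg [-0.3974  1.6058] M [0.1848 0.1574 0.0204]
t 14.925 pos [0.5653 0.2214 0.0493] rpy [ 3.1407  0.0004 -2.9011] turn [0.0009 0.0004 0.0005] shift [-0.0001 -0.0004  0.0013] F [-0.7677  1.4653  4.3633] w 0.01700987585260831
```

Release, lift and back away so the camera can see the tip and stub.

Call:
apply_moves --plan '[[[0,0,0],[0,0,0],0.55],[[0,0,0],[0,0,0],0.55],[[0,0,0],[0,0,0],0.55],[[0,0,0],[0,0,0],0.55],[[0,0,0],[0,0,-0.04],0.55],[[0,0,0],[0,0,-0.09],0.55],[[0,0,0],[0,0,-0.12],0.55],[[0,0,0],[0,0,-0.12],0.55],[[0,0,0],[0,0,-0.12],0.55]]'

```text
t: 16.05
position: [0.5645, 0.2211, 0.1681]
tcp_rot: [3.141, -0.001, -2.901]
contact_force: [0.1, 1.0, -0.2]
grip_width: 0.0511
```

Run:
```python
from h import *
im,d,s=snap('wrist','w10'); print(s['t'],s['position'],s['tcp_rot'],s['grip_width'],G.T@(s['position'][:2]-g))
cv2.imwrite('pics/w10p.png',cv2.resize(im[80:280,200:450,::-1],None,fx=3,fy=3,interpolation=cv2.INTER_CUBIC))
im,d,s=snap('top','top2'); cv2.imwrite('pics/top2p.png',cv2.resize(im[165:265,215:465,::-1],None,fx=3.2,fy=3.2,interpolation=cv2.INTER_CUBIC))
im,d,s=snap('scene','scene2'); cv2.imwrite('pics/scene2p.png',cv2.resize(im[150:350,180:400,::-1],None,fx=3,fy=3,interpolation=cv2.INTER_CUBIC)[:600])
```

```text
16.05 [0.5645 0.2211 0.1681] [ 3.1406 -0.0014 -2.9011] 0.051103825139331475 [0.0931 0.0101]
```

View pics/w10p.png

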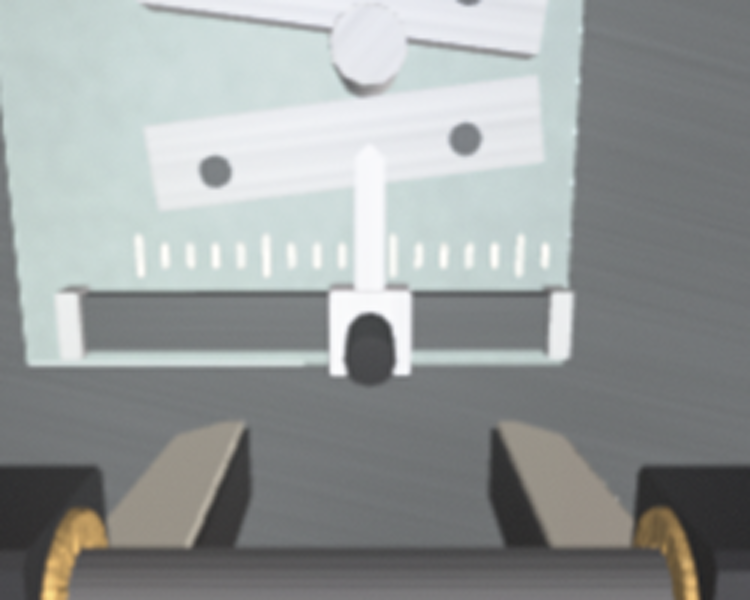

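View pics/scene2p.png

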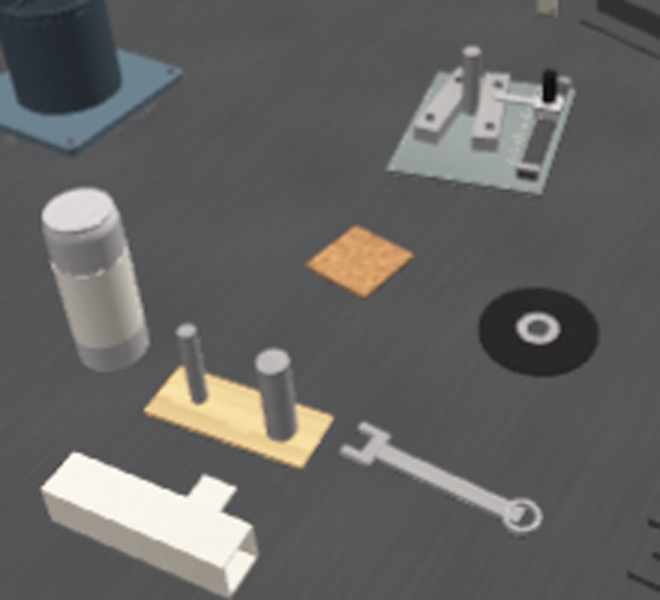

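The tip (crop 369,148) lines up with the stub's top centre (crop 369,45). The stub is upright, everything else looks undisturbed, and the arm is clear.

Run:
```python
from h import *
z=np.load('pics/w10.npz'); m,R,t=wristcam(z['p'],z['r'])
f=lambda p:(p[0]/3+200-.33,p[1]/3+80-.33)
for n,p,h in[('stub',(369,45),.093),('tip',(369,148),.034)]: print(n,G.T@(atz(m,f(p),h,R,t)[:2]-g))
print(robot.hand_in())
```

```text
stub [0.0004 0.0106]
tip [0.0286 0.0106]
the job is handed in; nothing more can be done
None
```

The stub from the pad was the 22 mm one (it measured 21.8 mm in the gripper). It is now wedged upright in the taper slot with the pointer set at its middle. I handed the job in at about 16 s; no verdict is reported.

- **Placing and wedging:** I stood the stub on the apron and slid it along the slot in loosened fingers, so it could centre itself. I then gripped it and pushed with about 10 N. It moved no further, stopping at gauge y ≈ 9.8 mm against a nominal 9 mm.
- **Pointer:** I slid the knob along the rail, released it and moved the arm clear.
- **Last checks:** The final wrist picture put the stub's axis at (0.4, 10.6) mm and the tip at y = 10.6 mm in the gauge frame. This is 0.8 mm more than the arm's reading at the wedge, which is within calibration. In the scene picture the other two stubs and the rest of the bench looked undisturbed; I did not re-measure them.
- **Disagreements:** The top and wrist cameras differed by up to about 3 mm on the gauge, and I used the wrist values. On the way in, the stub leaned slightly (about 0.03 rad) in the loose fingers. I straightened it by narrowing them.

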